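Sweep a flat battery through the flap of the battery box

TASK

A flat 9-volt block battery has been left lying on the lid of the used-battery collecting box. Push the box's sprung flap down with one fingertip and, while that finger holds the flap open, push the battery off the flat part of the lid and through the opening with the other finger, so that it drops into the box; then take the hand away and let the flap close. Do not pick the battery up or shove it onto the shut flap, and leave the roll of tape, the multimeter, the mug and the pen pot where they are.

Things in the scene. Friction and masses are not known exactly. Their poses are not given: they have to be found in the camera images.
- collector: used-battery collecting box, fixed: grey sheet steel, 200 (its x) by 320 (its y) by 150 mm high; origin under its centre, z up. Flat lid, upper face at z = 150 mm, 4 mm thick, hollow below (inner floor z = 4 mm). The flap fills an opening x -75 to 75, y -145 to -45 mm; the rest, y -45 to 154 mm, is a flat ledge. A rim 4 mm high, 6 mm wide edges the long sides (x = +-100 mm) and the +y end
- flap (a joint): flap: steel plate 144 (box x) by 98 mm (box y), 3 mm thick, flush with the lid when shut, 10 mm turned-down lip. Hinged on its -y edge; the free edge, beside the ledge, swings down into the box. 0 rad = shut, grows as it opens, stop at 1.25. A spring shuts it: 0.09 N m at 0, 0.18 at 1 rad (1 N at the free edge starts it, 3 to 9 N nearer the hinge). The battery's weight does not open it
- flap_lip (a point): middle of the flap's free edge, upper face; moves with the flap
- flap_hinge (a point): middle of the flap's hinge line, at lid height (box x = 0, y = -145 mm)
- lid_edge (a point): middle of the ledge's edge over which the battery has to drop, at lid height (box x = 0, y = -45 mm); the edge runs along the box's x
- battery_center (a point): centre of the flat 9-volt block battery: 48.5 (its x, terminals at +x) by 26.5 (its y) by 17.5 mm high, about 46 g, dark metal jacket with a copper band. It lies flat on the ledge, its long side within about 0.2 rad of the lid edge, its nearest corner 2 mm or more short of it; z up
- tape_center (a point): centre of a roll of clear adhesive tape lying flat on the far end of the ledge, 56 mm across, 19 mm high; bystander
- multimeter: black hand multimeter lying on the desk beside the box, 155 (its x) by 78 by 40 mm; origin under its centre; bystander
- mug: white mug on the desk, 80 mm across, 95 mm high, handle at its +y; origin under its centre; bystander
- pen_pot: black pot of pens on the desk, 74 mm across, 100 mm high, pens up to 165 mm; origin under its centre; bystander
Things that resemble listed ones, but are neither listed nor needed, are in the scene too. Of the things shaped like the part that bears battery_center, the dark steel one is meant.

How it is judged:
On the way, in this order (a step that is already met when the one before it is completed fails the run):
1. one finger holds the flap open while the other pushes the battery, which still lies on the ledge (value of joint flap above 0.2 rad and contact force between the fingers and flap above 0.2 N and contact force between the fingers and battery above 0.02 N and y of battery_center in the frame of collector above -0.048 m and z of battery_center in the frame of collector above 0.15 m), for 0.05 s.
2. the battery has dropped below the lid while a finger still holds the flap open (z of battery_center in the frame of collector below 0.13 m and value of joint flap above 0.2 rad and contact force between the fingers and flap above 0.1 N).
At the end, for the whole second after the job is handed in: The battery lies at rest inside the box (centre less than 60 mm above the desk), the flap has closed (within 0.04 rad), and tape, multimeter, mug and pen pot are within 15 mm of where they stood (z of battery_center in the frame of collector between 0 and 0.06 m and x of battery_center in the frame of collector between -0.1 and 0.1 m and y of battery_center in the frame of collector between -0.16 and 0.16 m and linear speed of battery below 0.02 m/s and value of joint flap below 0.04 rad and distance of each of tape_center, multimeter, mug, pen_pot from where it was at the start of the episode below 0.015 m); the robot touches nothing.
It fails at once if the battery is lifted (its centre more than 16 mm above where it rests on the lid) (z of battery_center in the frame of collector above 0.175 m).
It fails at once if the battery is shoved onto the flap while it is shut (centre more than 8 mm past the lid edge, above the lid, flap less than 0.1 rad open) (y of battery_center in the frame of collector below -0.053 m and z of battery_center in the frame of collector above 0.15 m and value of joint flap below 0.1 rad).
It fails at once if tape roll, multimeter, mug or pen pot moved by more than 15 mm (distance of any of tape_center, multimeter, mug, pen_pot from where it was at the start of the episode above 0.015 m).
It also fails if it takes over 38 s, if anything falls off the work surface, if the arm or the gripper's body presses on something with over 40 N, if the wrist force passes 120 N, or if a joint passes its speed limit or range.

ROBOT

A 6-joint arm with a two-finger parallel gripper is mounted at the origin on the work surface. World frame = base frame: x ahead of the robot, y to its left, z up, the work surface at z = 0. Lengths are in m, angles in rad, forces in N, time in s.
With the tool pointing down it reaches from about 0.375 to 0.825 m from the base axis. Payload 5.5 kg.
Tool frame: the origin (TCP) lies midway between the tips of the shut fingers; the grasp point (between the pads) lies 19 mm behind it; z points along the fingers, y is the line along which they close (so a half turn about z gives the same grasp; the last joint's range is limited). The gripper opens to 85 mm and grips with 20 to 120 N. Pads are 22 mm wide; open, the fingers measure 114 mm over their backs; the gripper's body (76 mm by 85 mm) begins 54 mm behind the grasp point. The pads swing forward as they close: fully open they stand 13 mm farther back than shut.
Start: joints at [-1.13, 0.314, -0.047, 1.21, 0, 1.571], TCP at [0.256, -0.543, 0.231] pointing down, gripper open.
Joint ranges: [-2.67, 2.67], [-0.69, 1.73], [-1.03, 1.25], [-2.08, 2.16], [-1.42, 1.45], [-3.14, 3.14]. Speed limits (rad/s): [2.39, 2.39, 3.01, 3.14, 3.14, 3.14].

INTERFACE

Orientations are given as [roll, pitch, yaw] about the fixed x, y, z axes, in that order (R = Rz(yaw) Ry(pitch) Rx(roll)).
In Python, from workcell import manip gives the robot as it stands.
- The arm moves only by the tool drive_tool, never from a script. Its arguments are lists of equal length, an entry for each row: "translation": the shift along the tool's x, y, z as a fraction of full scale, a list of three; "delta_rot": the turn, a rotation vector about the tool's x, y, z as a fraction of full scale, a list of three; "hand": the opening, from -1 (shut) to 1 (fully open). In form: {"translation": [[dx, dy, dz], ...], "delta_rot": [[ax, ay, az], ...], "hand": [hand, ...]}. A call has 1 to 20 rows; each row shifts and turns the commanded pose from where the row before left it, along the tool's axes as they then stand; what a row does not reach is not made up. Full scale, the value 1, is 250 mm for a shift and 2 rad for a turn. A row lasts 1/8 s, in which the tool goes at most 62.5 mm and 10.7 degrees, less where a joint would pass 70% of its speed; a pose out of reach is approached as far as the arm can. A call with a number of a shift or a turn outside -1 to 1 is refused whole. A call with a gripper value outside its range is refused whole. The fingers move at their own pace and stop on an object; "force" is the grip in N (left out, the last holds). Time passes only in rows, so rows that do not move let the fingers close. It gives the time, the measured TCP pose, the force, the opening and the grip force at its end, in the units of the state.
- manip.sense(): the state, without advancing time (a new reading comes with each control period).
- manip.grab_frame(name): name is "scene" or "top" or "wrist"; returns (picture, depth): 384x512x3 uint8, red, green, blue; 384x512 float32, m along the optical axis (not along the pixel's ray), 0 where there is no reading.
- manip.camera_model(name): a dict with "fx", "fy", "cx", "cy" (pixels), "xyz" and "attitude" of the camera in the world. Camera axes: x right, y down, z forward; pixel columns grow to the right and rows downward; lengths in m; the calibration is good to about 2 mm. The wrist camera is an equidistant fisheye: a pixel r from the principal point sees the ray r / f radians off the axis. A picture is of the moment at which its call begins: read the wrist's pose just before it. camera_model takes no time and is no camera call; for the wrist camera it gives the pose at the moment of the call.
- manip.finish_job(): hands the job in; it is judged then, once.
The state is a dict: "time_s": time; "joint_pos": joint angles; "qd": joint speeds; "tau": joint torques, N m; "tcp_pos": TCP position; "ee_rot": TCP orientation; "wrist_force": force on the tool from outside, world axes, zero at the start; "wrist_torque": the same for the moment, N m; "gripper_width": finger opening in m; "finger_force": force on a finger pad.
Only numpy, scipy, OpenCV 4.12 (cv2) and the standard library are available. Lean on these libraries where they do the work, as an engineer would, in place of code of your own. Each camera call takes 0.05 s, during which the arm holds its last target. There are 200 camera calls.

## Working session

There is one attempt and no reset: what is moved stays moved. The work goes in short steps, Python scripts to look and compute and a tool call to move; the robot and the scene stay as the last step left them, time stands still between calls to the robot, and variables do not carry over. Pictures are saved under pics/ and viewed, at most 10 in all, crops included, and the job is handed in when it is done.

Besides the shell and the picture viewer there is one more tool, called after "Request:" as name(argument=value, ...) on one line, values as JSON. drive_tool: Moves the arm, as the interface text tells. Shift numbers are shares of 250 mm and turn numbers shares of 2 rad, none past 1 either way. Its arguments: {"type":"object","properties":{"translation":{"type":"array","items":{"type":"array","items":{"type":"number","minimum":-1,"maximum":1}}},"delta_rot":{"type":"array","items":{"type":"array","items":{"type":"number","minimum":-1,"maximum":1}}},"hand":{"type":"array","items":{"type":"number"}},"force":{"type":"number"}},"required":["translation","delta_rot","hand"]}

```bash
mkdir -p pics
cat > h.py <<'E'
import numpy as np, cv2
from workcell import manip
from scipy.spatial.transform import Rotation as R
def cam(n):
    m=manip.camera_model(n); a=np.array(m['attitude'])
    Rm=a if a.shape==(3,3) else R.from_euler('xyz',a).as_matrix()
    return m,Rm,np.array(m['xyz'])
def rayplane(n,u,v,z):
    m,Rm,p=cam(n); d=Rm@np.array([(u-m['cx'])/m['fx'],(v-m['cy'])/m['fy'],1.])
    return p+d*(z-p[2])/d[2]
def cloud(n,D):
    m,Rm,p=cam(n); v,u=np.mgrid[:384,:512]
    P=np.stack([(u-m['cx'])/m['fx']*D,(v-m['cy'])/m['fy']*D,D],-1)
    return P@Rm.T+p
E
python3 - <<'E'
from h import *
s=manip.sense(); print({k:np.round(v,3) for k,v in s.items()})
for n in('scene','top'):
    print(n,manip.camera_model(n))
    I,D=manip.grab_frame(n); cv2.imwrite(f'pics/{n}0.png',cv2.resize(I[:,:,::-1],(800,600),interpolation=cv2.INTER_CUBIC)); np.savez(f'{n}0.npz',I=I,D=D)
E
```

```text
{'time_s': np.float64(0.0), 'joint_pos': array([-1.13 ,  0.314, -0.048,  1.21 ,  0.   ,  1.571]), 'qd': array([ 0.   , -0.   ,  0.001,  0.   , -0.   ,  0.   ]), 'tau': array([-0.0000e+00, -5.3959e+01,  3.3975e+01,  1.9000e-02, -0.0000e+00,
        0.0000e+00]), 'tcp_pos': array([ 0.256, -0.542,  0.23 ]), 'ee_rot': array([-3.14 , -0.   ,  0.441]), 'wrist_force': array([ 0.053, -0.103,  0.122]), 'wrist_torque': array([-0.005,  0.019, -0.002]), 'finger_force': np.float64(0.0), 'gripper_width': np.float64(0.085)}
scene {'fx': 376.42396040316095, 'fy': 376.42396040316095, 'cx': 252.5735260646566, 'cy': 187.94323361984956, 'xyz': array([1.0972217 , 0.43998074, 0.83005575]), 'attitude': array([-2.45092418e+00, -2.15242735e-03,  2.18760685e+00])}
top {'fx': 423.3911774675592, 'fy': 423.3911774675592, 'cx': 257.0175572903101, 'cy': 195.12701583440733, 'xyz': array([0.52496528, 0.08586844, 1.15554466]), 'attitude': array([-3.04471131, -0.01046094, -1.59948338])}
```

View pics/top0.png

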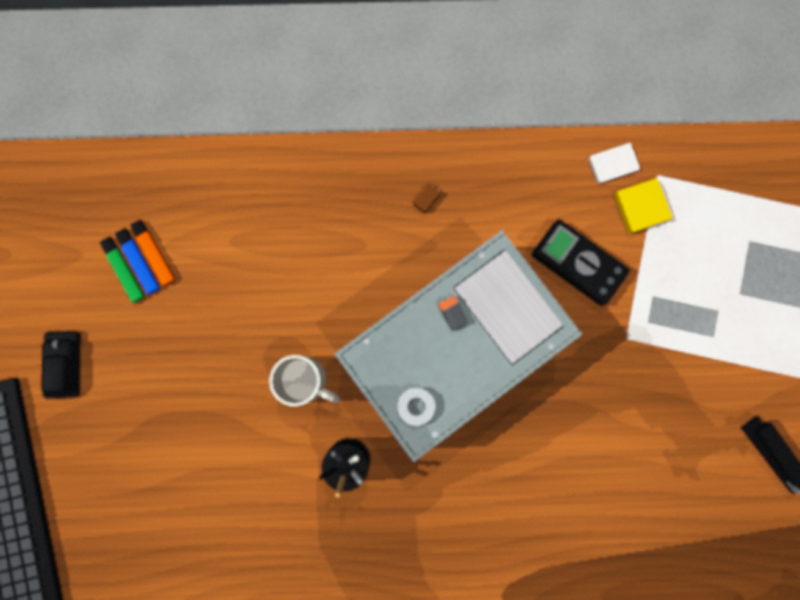

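View pics/scene0.png

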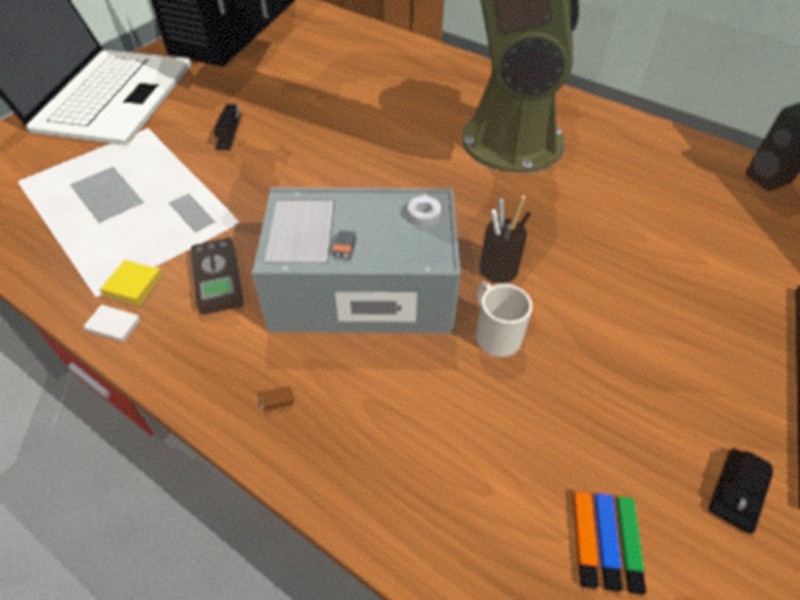

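The top view shows the box with the flap at its right-hand end (x 456–563, y 248–363). The battery is at (453,312) with its copper end at (449,303), just left of the flap, and the tape is at (416,406). The mug, pots and meter are clear of the lid. Next I'll measure the lid and the battery.

Run:
```python
from h import *
d=np.load('top0.npz'); I,D=d['I'],d['D']; P=cloud('top',D)
z=P[...,2]
def rect(M,name,zz):
    M=cv2.morphologyEx(M.astype(np.uint8),cv2.MORPH_OPEN,np.ones((3,3)))
    c=max(cv2.findContours(M,0,2)[0],key=cv2.contourArea).reshape(-1,2)
    W=np.array([rayplane('top',u,v,zz)[:2] for u,v in c]).astype(np.float32)
    r=cv2.minAreaRect(W*1000); b=cv2.boxPoints(r)
    print(name,np.round(r[0],1),np.round(r[1],1),round(r[2],1),'\n',np.round(b,1).tolist()); return r
roi=np.zeros(z.shape,bool); roi[140:300,205:380]=1
print('lid z',np.median(z[225,290:300]), z[195,325],z[200,291])
rect(roi&(z>.13)&(z<.18),'lid',.152)
rect(roi&(z>.159)&(z<.18)&(np.arange(384)[:,None]<220)&(np.arange(512)>275),'batt',.1675)
hsv=cv2.cvtColor(I,cv2.COLOR_RGB2HSV)
roi2=np.zeros(z.shape,bool); roi2[183:217,276:303]=1
print(I[200,275:305].tolist()); print(I[225,270:275],I[195,325])
ob=roi2&(((hsv[...,0]<15)&(hsv[...,1]>100))|(hsv[...,2]<95))
rect(ob,'batt colour',.1675)
rect(roi2&(hsv[...,0]<15)&(hsv[...,1]>100),'copper',.1675)
# flap: neutral grey vs bluish lid
fl=np.zeros(z.shape,bool); fl[150:240,285:365]=1
rect(fl&(hsv[...,1]<25)&(hsv[...,2]>120),'flap',.15)
for n,(u,v) in dict(mug=(190,243),pot=(221,298),tape=(266,260)).items(): print(n,np.round(P[v,u],3))
```

```text
lid z 0.15028614804421925 0.14930672524462718 0.16986032145837981
lid [560.5 -12.5] [200.3 320.1] 34.9 
 [[386.70001220703125, 61.29999923706055], [570.0999755859375, -201.0], [734.2000122070312, -86.30000305175781], [550.9000244140625, 176.0]]
batt [607.5  -3.9] [47.2 27.3] 25.0 
 [[580.4000244140625, -1.5], [591.9000244140625, -26.299999237060547], [634.7000122070312, -6.300000190734863], [623.0999755859375, 18.5]]
[[151, 166, 165], [150, 165, 165], [150, 165, 166], [150, 164, 165], [150, 165, 164], [145, 160, 158], [139, 152, 149], [119, 130, 127], [94, 100, 99], [83, 86, 88], [86, 90, 94], [90, 94, 97], [91, 92, 98], [89, 92, 96], [87, 90, 95], [85, 89, 92], [87, 89, 92], [86, 88, 91], [85, 88, 91], [83, 86, 89], [84, 89, 91], [89, 97, 97], [98, 109, 108], [103, 116, 115], [105, 117, 117], [109, 120, 120], [124, 133, 133], [143, 147, 148], [173, 171, 172], [194, 191, 192]]
[[150 166 165]
 [151 167 165]
 [150 166 164]
 [151 166 166]
 [152 167 166]] [205 203 205]
batt colour [607.5  -2.2] [44.9 28.5] 20.5 
 [[581.5, 3.299999952316284], [591.4000244140625, -23.399999618530273], [633.5, -7.599999904632568], [623.5, 19.0]]
copper [622.1   3.3] [12.6 28.5] 25.0 
 [[610.4000244140625, 13.5], [622.4000244140625, -12.300000190734863], [633.7999877929688, -7.0], [621.7999877929688, 18.899999618530273]]
flap [595.  -60.1] [198.7 199.6] 34.3 
 [[456.70001220703125, -33.70000076293945], [569.2999877929688, -198.5], [733.2999877929688, -86.4000015258789], [620.7999877929688, 78.4000015258789]]
mug [0.512 0.255 0.004]
pot [0.377 0.167 0.102]
tape [0.468 0.056 0.147]
```

```bash
cat >> h.py <<'E'
C=np.array([.5605,-.0125]); X=np.array([.820,.573]); Y=np.array([-.573,.820])
def target(bx,by,z,flip=0,t=.4,f=(-.45,-.893)):
    fh=np.append(f[0]*X+f[1]*Y,0); k=np.array([0,0,1.])
    yy=np.cos(t)*fh-np.sin(t)*k; zz=-np.sin(t)*fh-np.cos(t)*k
    if flip: yy=-yy
    return np.append(C+bx*X+by*Y,z),np.stack([np.cross(yy,zz),yy,zz],1)
def delta(p,Rt):
    s=manip.sense(); R0=R.from_euler('xyz',s['ee_rot']).as_matrix(); p0=np.array(s['tcp_pos'])
    b=p0[:2]-C
    print('t',round(float(s['time_s']),2),'box xyz',np.round([b@X*1e3,b@Y*1e3,p0[2]*1e3],1),'q',np.round(s['joint_pos'],2),'F',np.round(s['wrist_force'],1))
    print('shift share (tool axes now)',np.round(R0.T@(p-p0)/.25,3),'after turn',np.round(Rt.T@(p-p0)/.25,3),'rotvec share',np.round(R.from_matrix(R0.T@Rt).as_rotvec()/2,3))
E
python3 - <<'E'
from h import *
for fl in(0,1): delta(*target(.020,-.021,.26,fl))
E
```

```text
t 0.1 box xyz [-553.4 -259.7  230.5] q [-1.13  0.31 -0.05  1.21 -0.    1.57] F [-0.1  0.7  0. ]
shift share (tool axes now) [ 2.099 -1.327 -0.116] after turn [ 1.619 -1.782  0.625] rotvec share [0.198 0.03  0.147]
t 0.1 box xyz [-553.4 -259.7  230.5] q [-1.13  0.31 -0.05  1.21 -0.    1.57] F [-0.1  0.7  0. ]
shift share (tool axes now) [ 2.099 -1.327 -0.116] after turn [-1.619  1.782  0.625] rotvec share [-0.043  0.282 -1.396]
```

Request:
drive_tool(translation=[[0,0,-0.2],[0,0,-0.2]], delta_rot=[[0,0,0.09],[0,0,0]], hand=[1,1])

```text
time_s: 0.35
tcp_pos: [0.2557, -0.5419, 0.3314]
ee_rot: [-3.139, 0.0, 0.259]
wrist_force: [0.5, -0.7, -0.2]
gripper_width: 0.0849
finger_force: 0.0
```

Run:
```python
from h import *
for fl in(0,1): delta(*target(.020,-.021,.26,fl))
```

```text
t 0.35 box xyz [-553.3 -259.4  331.4] q [-1.13  0.3   0.16  1.43  0.    1.75] F [ 0.5 -0.7 -0.2]
shift share (tool axes now) [ 1.826 -1.682  0.289] after turn [ 1.619 -1.624  0.997] rotvec share [0.198 0.012 0.057]
t 0.35 box xyz [-553.3 -259.4  331.4] q [-1.13  0.3   0.16  1.43  0.    1.75] F [ 0.5 -0.7 -0.2]
shift share (tool axes now) [ 1.826 -1.682  0.289] after turn [-1.619  1.624  0.997] rotvec share [-0.018  0.299 -1.484]
```

Request:
drive_tool(translation=[[0,0,0],[0,0,0],[0,0,0],[0,0,0],[0,0,0],[0,0,0],[0,0,0],[0,0,0],[0,0,0],[0,0,0],[0,0,0],[0,0,0],[0,0,0],[0,0,0],[0,0,0],[0,0,0],[0,0,0],[0,0,0]], delta_rot=[[0,0,-0.09],[0,0,-0.09],[0,0,-0.09],[0,0,-0.09],[0,0,-0.09],[0,0,-0.09],[0,0,-0.09],[0,0,-0.09],[0,0,-0.09],[0,0,-0.09],[0,0,-0.09],[0,0,-0.09],[0,0,-0.09],[0,0,-0.09],[0,0,-0.09],[0,0,-0.09],[0,0,-0.07],[0,0,0]], hand=[1,1,1,1,1,1,1,1,1,1,1,1,1,1,1,1,1,1])

```text
time_s: 2.6
tcp_pos: [0.2559, -0.5424, 0.3308]
ee_rot: [3.141, -0.0, -3.004]
wrist_force: [0.9, 1.2, 0.5]
gripper_width: 0.0852
finger_force: 0.0
```

Run:
```python
from h import *
delta(*target(.020,-.021,.26,1))
```

```text
t 2.6 box xyz [-553.4 -260.   330.8] q [-1.13  0.3   0.16  1.43  0.   -1.27] F [0.9 1.2 0.5]
shift share (tool axes now) [-1.607  1.894  0.285] after turn [-1.618  1.627  0.995] rotvec share [-0.2    0.    -0.003]
```

Request:
drive_tool(translation=[[-0.115,0.135,0],[-0.115,0.135,0],[-0.115,0.135,0],[-0.115,0.135,0],[-0.115,0.135,0],[-0.115,0.135,0],[-0.115,0.135,0],[-0.115,0.135,0],[-0.115,0.135,0],[-0.115,0.135,0],[-0.115,0.135,0],[-0.115,0.135,0],[-0.115,0.135,0],[-0.112,0.139,0],[0,0,0],[0,0,0],[0,0,0],[0,0,0]], delta_rot=[[0,0,0],[0,0,0],[0,0,0],[0,0,0],[0,0,0],[0,0,0],[0,0,0],[0,0,0],[0,0,0],[0,0,0],[0,0,0],[0,0,0],[0,0,0],[0,0,0],[-0.07,0,0],[-0.07,0,0],[-0.06,0,0],[0,0,0]], hand=[1,1,1,1,1,1,1,1,1,1,1,1,1,1,1,1,1,1])

```text
time_s: 4.85
tcp_pos: [0.588, -0.0198, 0.3294]
ee_rot: [2.741, -0.004, -3.008]
wrist_force: [-0.4, 0.3, 0.7]
gripper_width: 0.0856
finger_force: 0.0
```

Run:
```python
from h import *
delta(*target(.020,-.021,.20,1))
```

```text
t 4.85 box xyz [ 18.4 -21.8 329.4] q [-0.24  0.39  0.22  1.56  0.37 -0.4 ] F [-0.4  0.3  0.7]
shift share (tool axes now) [-0.007 -0.196  0.479] after turn [-0.004 -0.196  0.479] rotvec share [ 0.    -0.    -0.005]
```

Request:
drive_tool(translation=[[-0.003,-0.058,0.138],[-0.002,-0.057,0.138],[-0.002,-0.057,0.138],[0,-0.057,0.138],[0,0,0]], delta_rot=[[0,0,0],[0,0,0],[0,0,0],[0,0,-0.005],[0,0,0]], hand=[1,1,1,1,1])

```text
time_s: 5.48
tcp_pos: [0.5878, -0.0156, 0.1798]
ee_rot: [2.741, -0.001, -2.993]
wrist_force: [0.1, -0.2, -0.1]
gripper_width: 0.0857
finger_force: 0.0
```

Run:
```python
from h import *
delta(*target(.020,-.021,.1275,1))
I,D=manip.grab_frame('scene'); W,_=manip.grab_frame('wrist')
np.savez('scene1.npz',I=I,D=D)
a=cv2.resize(I[80:230,130:330,::-1],(800,600),interpolation=cv2.INTER_CUBIC)
cv2.imwrite('pics/s1.png',a); cv2.imwrite('pics/w1.png',W[:,:,::-1])
```

```text
t 5.47 box xyz [ 20.6 -18.1 179.8] q [-0.23  0.44 -0.05  1.24  0.37 -0.41] F [ 0.1 -0.2 -0.1]
shift share (tool axes now) [-0.003 -0.092  0.188] after turn [-0.003 -0.092  0.188] rotvec share [ 0.    -0.002  0.002]
```

View pics/s1.png

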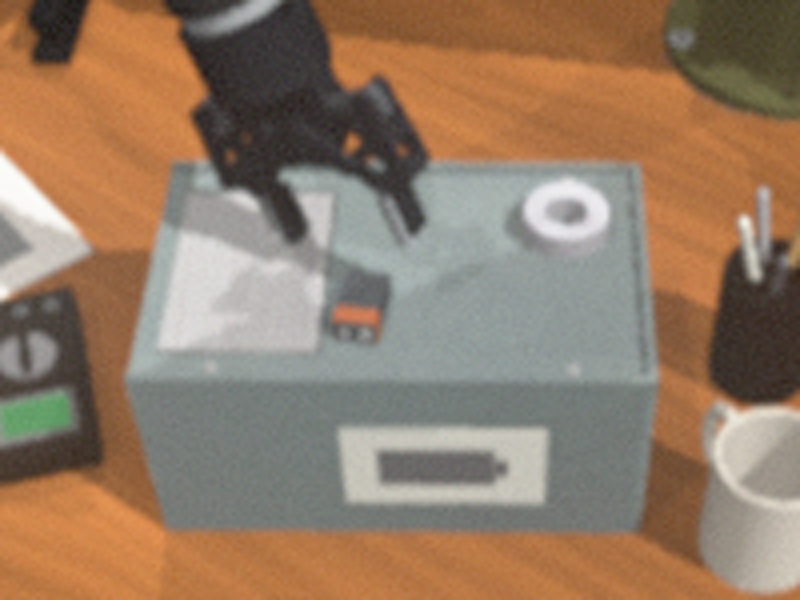

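View pics/w1.png

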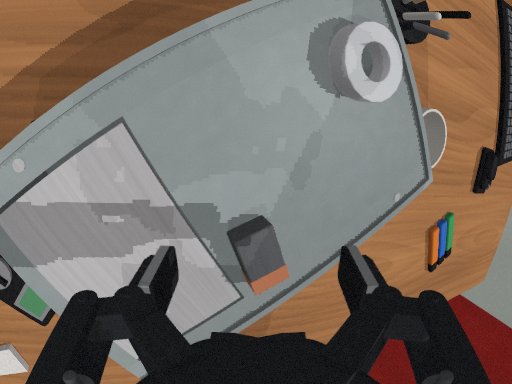

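The scene crop shows finger A's tip at (297,240) over the flap and finger B's tip at (412,238) above the ledge. The wrist view shows the battery at (258,253) between the two fingers. I'll check the tip positions against the depth data.

Run:
```python
from h import *
d=np.load('scene1.npz'); P=cloud('scene',d['D'])
B=np.stack([(P[...,:2]-C)@X,(P[...,:2]-C)@Y,P[...,2]],-1)*1e3
def low(u0,u1,v0,v1,n):
    Q=B[v0:v1,u0:u1].reshape(-1,3); Q=Q[(Q[:,2]>165)&(Q[:,2]<260)]; Q=Q[np.argsort(Q[:,2])][:12]; print(n,np.round(Q,0).tolist())
low(195,208,120,143,'A'); low(225,240,120,143,'B')
Q=B[140:170,208:230].reshape(-1,3); Q=Q[(Q[:,2]>160)&(Q[:,2]<172)]; print('batt top',Q.min(0),Q.max(0),Q.mean(0))
print('lid z',B[150,250],B[150,190])
# predicted
p,Rt=target(.0206,-.0181,.1798,1)
for n,s,e in(('A inner',-42.5,1),('A outer',-57,1),('B inner',42.5,1),('B outer',57,1)):
    for w in(-11,11):
        q=p+Rt@np.array([w,s,-13])/1e3; print(n,w,np.round([(q[:2]-C)@X*1e3,(q[:2]-C)@Y*1e3,q[2]*1e3],0))
```

```text
A [[3.0, -62.0, 176.0], [1.0, -62.0, 177.0], [-2.0, -75.0, 178.0], [-5.0, -58.0, 179.0], [-1.0, -60.0, 179.0], [-0.0, -62.0, 180.0], [8.0, -64.0, 180.0], [-7.0, -58.0, 180.0], [-3.0, -60.0, 181.0], [8.0, -66.0, 181.0], [-6.0, -60.0, 181.0], [-9.0, -60.0, 182.0]]
B [[41.0, 14.0, 213.0], [38.0, 16.0, 213.0], [40.0, 14.0, 215.0], [37.0, 16.0, 215.0], [45.0, 9.0, 216.0], [34.0, 18.0, 216.0], [45.0, 12.0, 216.0], [42.0, 4.0, 217.0], [46.0, 7.0, 217.0], [45.0, 9.0, 219.0], [45.0, 12.0, 219.0], [46.0, 7.0, 220.0]]
batt top [ 17.65890234 -36.3172305  160.01976503] [ 71.07146127  -3.80368278 171.55915746] [ 47.67065629 -19.65964225 168.28265717]
lid z [ 14.12580091  53.6649342  152.79028688] [ 13.19937141 -99.63114047 150.49911858]
A inner -11 [ 11. -63. 175.]
A inner 11 [ -9. -53. 175.]
A outer -11 [  5. -75. 170.]
A outer 11 [-15. -65. 170.]
B inner -11 [ 46.   7. 208.]
B inner 11 [ 26.  17. 208.]
B outer -11 [ 52.  19. 214.]
B outer 11 [ 32.  29. 214.]
```

Request:
drive_tool(translation=[[0,-0.017,0.04],[0,-0.017,0.04],[0,-0.017,0.04],[0,-0.017,0.04],[0,-0.017,0.04],[0,0,0]], delta_rot=[[0,0,0],[0,0,0],[0,0,0],[0,0,0],[0,0,0],[0,0,0]], hand=[1,1,1,1,1,1])

```text
time_s: 6.32
tcp_pos: [0.5892, -0.0165, 0.1265]
ee_rot: [2.741, 0.002, -2.993]
wrist_force: [0.1, -0.2, 1.2]
gripper_width: 0.0853
finger_force: 0.7
```

Run:
```python
from h import *
delta(*target(.0206,-.065,.1255,1))
I,D=manip.grab_frame('scene'); W,_=manip.grab_frame('wrist')
a=cv2.resize(I[80:230,130:330,::-1],(512,384),interpolation=cv2.INTER_CUBIC)
cv2.imwrite('pics/s2.png',cv2.resize(np.vstack([a,W[:,:,::-1]]),(400,600)))
```

```text
t 6.33 box xyz [ 21.3 -19.8 126.5] q [-0.23  0.47 -0.12  1.13  0.37 -0.41] F [ 0.1 -0.2  1.2]
shift share (tool axes now) [-0.078 -0.152 -0.06 ] after turn [-0.079 -0.152 -0.06 ] rotvec share [ 0.001 -0.     0.003]
```

View pics/s2.png

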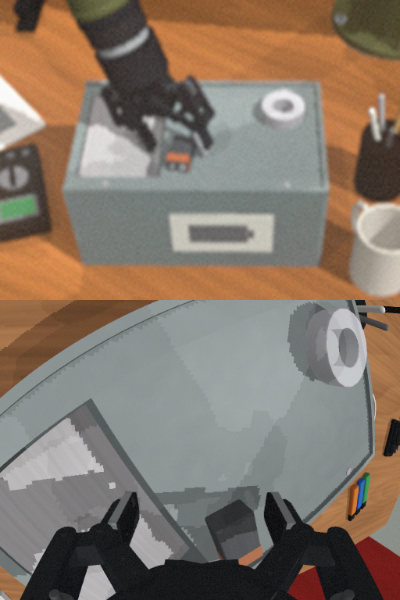

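The flap is held down (1.2 N upward) and B stands behind the battery at (280,520) in the lower image. Now I'll push slowly along box -y.

Request:
drive_tool(translation=[[-0.0072,-0.014,-0.0058],[-0.0072,-0.014,-0.0058],[-0.0072,-0.014,-0.0058],[-0.0072,-0.014,-0.0058],[-0.0072,-0.014,-0.0058]], delta_rot=[[0,0,0],[0,0,0],[0,0,0],[0,0,0],[0,0,0]], hand=[1,1,1,1,1])

```text
time_s: 7.05
tcp_pos: [0.6018, -0.0343, 0.1276]
ee_rot: [2.741, 0.004, -2.993]
wrist_force: [-2.1, 2.6, 2.7]
gripper_width: 0.0854
finger_force: 1.7
```

Run:
```python
from h import *
delta(*target(.0206,-.065,.1265,1))
W,_=manip.grab_frame('wrist'); cv2.imwrite('pics/w3.png',W[100:,100:420,::-1])
```

```text
t 7.05 box xyz [ 21.4 -41.5 127.6] q [-0.26  0.5  -0.08  1.15  0.37 -0.44] F [-2.1  2.6  2.7]
shift share (tool axes now) [-0.039 -0.081 -0.029] after turn [-0.04  -0.08  -0.029] rotvec share [0.    0.001 0.003]
```

View pics/w3.png

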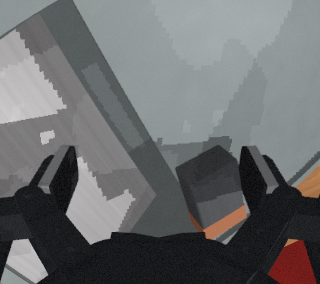

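B is now in contact with the battery at (240,190), with about 3.3 N of horizontal reaction. The battery's near corner is close to the edge, and the gap beside the flap is open. Continuing the push.

Request:
drive_tool(translation=[[-0.0072,-0.014,-0.0052],[-0.0072,-0.014,-0.0052],[-0.0072,-0.014,-0.0052],[-0.0072,-0.014,-0.0052],[-0.0072,-0.014,-0.0052],[0,0,0]], delta_rot=[[0,0,0],[0,0,0],[0,0,0],[0,0,0],[0,0,0],[0,0,0]], hand=[1,1,1,1,1,1])

```text
time_s: 7.85
tcp_pos: [0.6134, -0.0517, 0.1264]
ee_rot: [2.742, 0.004, -2.994]
wrist_force: [-2.4, 3.2, 2.3]
gripper_width: 0.0852
finger_force: 2.2
```

Run:
```python
from h import *
delta(*target(.0206,-.070,.1265,1))
W,_=manip.grab_frame('wrist'); cv2.imwrite('pics/w4.png',W[100:,100:420,::-1])
```

```text
t 7.85 box xyz [ 21.  -62.5 126.4] q [-0.28  0.53 -0.03  1.18  0.36 -0.46] F [-2.4  3.2  2.3]
shift share (tool axes now) [-0.012 -0.025 -0.011] after turn [-0.012 -0.025 -0.011] rotvec share [-0.     0.001  0.003]
```

View pics/w4.png

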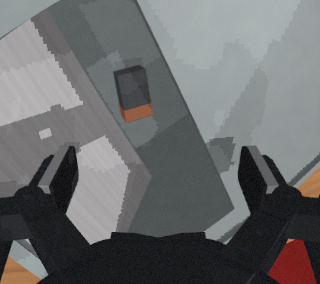

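The battery lies on the inner floor, at (132,93), and the flap is still held open. Now straight up.

Request:
drive_tool(translation=[[0,0.016,-0.037],[0,0.016,-0.037],[0,0.016,-0.037],[0,0.016,-0.037],[0,0.03,-0.08],[0,0.05,-0.12],[0,0.05,-0.12],[0,0.05,-0.12],[0,0,0],[0,0,0],[0,0,0],[0,0,0]], delta_rot=[[0,0,0],[0,0,0],[0,0,0],[0,0,0],[0,0,0],[0,0,0],[0,0,0],[0,0,0],[0,0,0],[0,0,0],[0,0,0],[0,0,0]], hand=[1,1,1,1,1,1,1,1,1,1,1,1])

```text
time_s: 9.4
tcp_pos: [0.6125, -0.0524, 0.2848]
ee_rot: [2.741, 0.002, -2.993]
wrist_force: [0.8, 0.3, 0.0]
gripper_width: 0.0853
finger_force: 0.0
```

Run:
```python
from h import *
delta(*target(.0206,-.070,.1265,1))
W,_=manip.grab_frame('wrist'); cv2.imwrite('pics/w5.png',W[:,:,::-1])
```

```text
t 9.4 box xyz [ 19.7 -62.5 284.8] q [-0.28  0.46  0.22  1.5   0.36 -0.46] F [0.8 0.3 0. ]
shift share (tool axes now) [-0.015 -0.27   0.573] after turn [-0.017 -0.27   0.573] rotvec share [0.    0.    0.003]
```

View pics/w5.png

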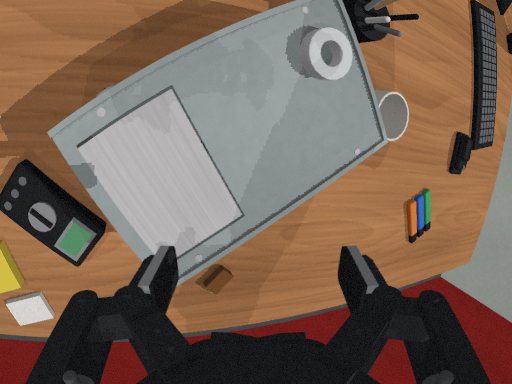

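The flap at (160,170) is shut flush, the ledge is empty apart from the tape at (326,54), and the hand is clear. Handing in.

```bash
python3 -c "
from workcell import manip
print(manip.finish_job())"
```

```text
the job is handed in; nothing more can be done
None
```

The battery was pushed through the held-open flap into the box, the flap closed behind it, the hand touches nothing, and the job is handed in at about 9.5 s; the verdict was not shown.

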